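# Restock and close the condiment caddy

### The arm

A 6-joint arm with a two-finger parallel gripper is mounted at the origin on the work surface. World frame = base frame: x ahead of the robot, y to its left, z up, the work surface at z = 0. Lengths are in m, angles in degrees, forces in N, time in s.
With the tool pointing down it reaches from about 0.225 to 0.725 m from the base axis. Payload 3.1 kg.
Tool frame: the origin (TCP) lies midway between the tips of the shut fingers; the grasp point (between the pads) lies 19 mm behind it; z points along the fingers, y is the direction in which the jaws open and shut (so a half turn about z gives the same grasp; the last joint's range is limited). The gripper opens to 85 mm and grips with 20 to 120 N. Pads are 22 mm wide; open, the fingers measure 114 mm over their backs; the gripper's body (76 mm by 85 mm) begins 54 mm behind the grasp point. The pads swing forward as they close: fully open they stand 13 mm farther back than shut.
Start: joints at [-78.713, 2.75, 5.684, 92.934, 0, 82.678], TCP at [0.168, -0.498, 0.231] pointing down, gripper open.
Joint ranges: [-166.93, 166.93], [-56.73, 111.36], [-69.38, 81.34], [-121.58, 131.49], [-85.45, 84.26], [-180, 180]. Speed limits (degrees/s): [159.86, 159.86, 180, 180, 180, 180].

### API

Orientations are given as [roll, pitch, yaw] about the fixed x, y, z axes, in that order (R = Rz(yaw) Ry(pitch) Rx(roll)).
In Python, from bench import r gives the robot as it stands. The module is installed in compiled form; this text tells all that it offers.
- The arm moves only by the tool carry_out, never from a script. Its argument "rows" is a list of rows, each a list of 5 numbers: the closure, from 0 (fully open) to 1 (shut), then the shift along the tool's x, y, z in mm, then the turn about the tool's z in rad. A call has 1 to 12 rows; each row is the pose to reach, as a shift and turn from the pose measured when the call began, along the tool's axes at that moment; what a row does not reach only later rows make up. A row lasts 1/8 s, in which the tool goes at most 62.5 mm and 10.7 degrees, less where a joint would pass 70% of its speed; a pose out of reach is approached as far as the arm can. A call with a gripper value outside its range is refused whole. The fingers move at their own pace and stop on an object; "squeeze" is the grip in N (left out, the last holds). Time passes only in rows, so rows that repeat a pose let the fingers close. It gives the time, the measured TCP pose, the force and the opening at its end, in the units of the state.
- r.get_state(): the state, without advancing time (a new reading comes with each control period).
- r.get_image(name): name is "scene" or "top"; returns a dict with "img" (420x560x3 uint8, red, green, blue), "z_map" (420x560 float32, m along the optical axis (not along the pixel's ray), 0 where there is no reading), "intrinsics" (3x3 intrinsics, pixels), "extrinsics" (4x4, takes a point from camera to world coordinates). Camera axes: x right, y down, z forward; pixel columns grow to the right and rows downward; lengths in m; the calibration is good to about 2 mm. A picture is of the moment at which its call begins.
- r.sign_off(): hands the job in, once; it reports no verdict.
Trained networks look in a picture, given as the dict that the camera call returned (one of the last four; its "shot" number tells which), for a name from the list of things; names that differ only in an ending like _2 or _b are one class to them, and where a whole thing is asked for, a point or a joint stands for the part that bears it (a point fixed in the world has none). Each returns a list of dicts, best first, with "score" (0 to 1); they miss things now and then, are a little off and sometimes report something else, mostly with a low value. They report only what shows in the picture. A call takes as long as a camera call. They do not tell look-alikes from the thing itself.
- r.boxes_of(target, picture): "point" ([column, row] in pixels, amid what is visible of it).
- r.silhouettes(target, picture): "mask" (420x560 bool, what is visible of it) and "point" ([column, row] in pixels, amid what is visible of it).
- r.tip_of(target, picture): "point" ([column, row] in pixels: a listed point, or the origin of a listed thing).
The state is a dict: "time_s": time; "qpos": joint angles; "qd": joint speeds; "joint_efforts": joint torques, N m; "position": TCP position; "orientation": TCP orientation; "force": force on the tool from outside, world axes, zero at the start; "torque": the same for the moment, N m; "grip_width": finger opening in m.
Only numpy, scipy, OpenCV 4.12 (cv2) and the standard library are available. Lean on these libraries where they do the work, as an engineer would, in place of code of your own. Each camera call takes 0.05 s, during which the arm holds its last target. There are 200 camera calls.

### The job

Restock the condiment caddy for the next shift: lift its lid open until it rests back on its stop, stand every empty pot (orange lid) upright in the grey tub and every fresh pot (green lid) upright in the caddy, one to a well. Then lower the lid gently until it is fully closed, never letting it fall shut. Leave the sauce bottle, the jar and the bowl where they are.

Things in the scene. Friction and masses are not known exactly. Their poses are not given: they have to be found in the camera images.
- caddy: Fixed stainless condiment caddy, 100 mm (x) by 278 mm (y), walls 48 mm high and 5 mm thick. Origin under its centre on the table; its x points from the front (lid handle) to the hinge. Inside are four open wells in a row along y, centred at y = -102, -34, +34, +102 mm, each 90 mm (x) by 64 mm (y), floor 5 mm above the origin, dividers 38 mm high. A domed white lid covers it at the start.
- caddy_lid (a joint): Angle of the caddy's lid: 0 closed, 1.8 rad fully open, leaning back past upright against its stop. Plain loose hinge, lid 0.3 kg: it stays open on the stop, but falls shut from anywhere short of upright unless held.
- lid_hinge (a point): Middle of the lid's hinge line, 50 mm behind the caddy's origin along its x and 48 mm above the table; the hinge line runs along the caddy's y. The lid is a shell 34 mm deep (closed: top at 82 mm).
- lid_bar (a point): Middle of the lid's black round handle bar, 10 mm thick and 100 mm long along the caddy's y, standing 45 mm clear of the lid's front edge (centre to edge) on two arms at its ends. Closed, it lies 145 mm from the hinge line along the caddy's -x and 17 mm above it (65 mm above the table), and turns about the hinge with the lid. It can be pinched from above at any lid angle with one finger in the gap.
- board: Fixed brown board 220 x 200 x 6 mm on which the fresh pots stand at the start. Origin under its centre. It may be on the left or the right.
- tub: Fixed grey open dish tub for the empties, 220 mm (x) by 200 mm (y), walls 40 mm high and 4 mm thick, floor 4 mm thick. Origin under its centre. It stands on the other side from the board.
- fresh0_mid (a point): Fresh pot: green knobbed lid, about 140 g (100 to 200), with a round white body 52 mm across and 38 mm high (lid included), and on top an upright cylindrical knob 18 mm across and 28 mm tall, so 66 mm high in all. This point is on its axis half-way up, 33 mm above its underside; z is its upright axis. None if absent in this run.
- fresh1_mid (a point): Fresh pot: green knobbed lid, about 140 g (100 to 200), with a round white body 52 mm across and 38 mm high (lid included), and on top an upright cylindrical knob 18 mm across and 28 mm tall, so 66 mm high in all. This point is on its axis half-way up, 33 mm above its underside; z is its upright axis. None if absent in this run.
- fresh2_mid (a point): Fresh pot: green knobbed lid, about 140 g (100 to 200), with a round white body 52 mm across and 38 mm high (lid included), and on top an upright cylindrical knob 18 mm across and 28 mm tall, so 66 mm high in all. This point is on its axis half-way up, 33 mm above its underside; z is its upright axis. None if absent in this run.
- fresh3_mid (a point): Fresh pot: green knobbed lid, about 140 g (100 to 200), with a round white body 52 mm across and 38 mm high (lid included), and on top an upright cylindrical knob 18 mm across and 28 mm tall, so 66 mm high in all. This point is on its axis half-way up, 33 mm above its underside; z is its upright axis. None if absent in this run.
- empty0_mid (a point): Empty pot: orange knobbed lid, 70 g, standing in one of the caddy's wells at the start, with a round white body 52 mm across and 38 mm high (lid included), and on top an upright cylindrical knob 18 mm across and 28 mm tall, so 66 mm high in all. This point is on its axis half-way up, 33 mm above its underside; z is its upright axis. None if absent in this run.
- empty1_mid (a point): Empty pot: orange knobbed lid, 70 g, standing in one of the caddy's wells at the start, with a round white body 52 mm across and 38 mm high (lid included), and on top an upright cylindrical knob 18 mm across and 28 mm tall, so 66 mm high in all. This point is on its axis half-way up, 33 mm above its underside; z is its upright axis. None if absent in this run.
- empty2_mid (a point): Empty pot: orange knobbed lid, 70 g, standing in one of the caddy's wells at the start, with a round white body 52 mm across and 38 mm high (lid included), and on top an upright cylindrical knob 18 mm across and 28 mm tall, so 66 mm high in all. This point is on its axis half-way up, 33 mm above its underside; z is its upright axis. None if absent in this run.
- empty3_mid (a point): Empty pot: orange knobbed lid, 70 g, standing in one of the caddy's wells at the start, with a round white body 52 mm across and 38 mm high (lid included), and on top an upright cylindrical knob 18 mm across and 28 mm tall, so 66 mm high in all. This point is on its axis half-way up, 33 mm above its underside; z is its upright axis. None if absent in this run.
- soy: Bystander: amber sauce bottle, 56 mm across, 160 mm tall, origin under its centre. Leave alone.
- sesame: Bystander: clear jar with a steel cap, 60 mm across, 90 mm tall, origin under its centre. Leave alone.
- bowl: Bystander: blue bowl, 90 mm across, 40 mm tall, origin under its centre. Leave alone.
There are look-alikes about, which are no part of the job. What is shaped like the part that bears fresh2_mid but blue is not meant.

How it is judged (in metres and radians):
On the way, in this order (a step that is already met when the one before it is completed fails the run):
1. the lid is open and rests on its stop (value of joint caddy_lid above 1.74 rad), for 0.3 s.
2. with the lid open, all empties stand in the tub and all fresh pots in the caddy (x of fresh0_mid in the frame of caddy between -0.045 and 0.045 m and y of fresh0_mid in the frame of caddy between -0.135 and 0.135 m and z of each of fresh0_mid, fresh1_mid, fresh2_mid, fresh3_mid in the frame of caddy below 0.05 m and angle between each of fresh0_mid, fresh1_mid, fresh2_mid, fresh3_mid, empty0_mid, empty1_mid, empty2_mid, empty3_mid's own z axis and vertical below 0.2 rad and x of fresh1_mid in the frame of caddy between -0.045 and 0.045 m and y of fresh1_mid in the frame of caddy between -0.135 and 0.135 m and x of fresh2_mid in the frame of caddy between -0.045 and 0.045 m and y of fresh2_mid in the frame of caddy between -0.135 and 0.135 m and x of fresh3_mid in the frame of caddy between -0.045 and 0.045 m and y of fresh3_mid in the frame of caddy between -0.135 and 0.135 m and x of empty0_mid in the frame of tub between -0.106 and 0.106 m and y of empty0_mid in the frame of tub between -0.096 and 0.096 m and z of each of empty0_mid, empty1_mid, empty2_mid, empty3_mid in the frame of tub below 0.05 m and x of empty1_mid in the frame of tub between -0.106 and 0.106 m and y of empty1_mid in the frame of tub between -0.096 and 0.096 m and x of empty2_mid in the frame of tub between -0.106 and 0.106 m and y of empty2_mid in the frame of tub between -0.096 and 0.096 m and x of empty3_mid in the frame of tub between -0.106 and 0.106 m and y of empty3_mid in the frame of tub between -0.096 and 0.096 m and value of joint caddy_lid above 1.5 rad), for 0.2 s.
3. the lid is fully closed (value of joint caddy_lid below 0.04 rad), for 0.2 s.
At the end, for the whole second after the job is handed in: The lid is closed (within 0.04 rad); every fresh pot stands upright (within 0.2 rad) on the floor of a caddy well, every empty pot upright on the floor of the tub, all at rest (x of fresh0_mid in the frame of caddy between -0.045 and 0.045 m and y of fresh0_mid in the frame of caddy between -0.135 and 0.135 m and z of each of fresh0_mid, fresh1_mid, fresh2_mid, fresh3_mid in the frame of caddy below 0.05 m and angle between each of fresh0_mid, fresh1_mid, fresh2_mid, fresh3_mid, empty0_mid, empty1_mid, empty2_mid, empty3_mid's own z axis and vertical below 0.2 rad and x of fresh1_mid in the frame of caddy between -0.045 and 0.045 m and y of fresh1_mid in the frame of caddy between -0.135 and 0.135 m and x of fresh2_mid in the frame of caddy between -0.045 and 0.045 m and y of fresh2_mid in the frame of caddy between -0.135 and 0.135 m and x of fresh3_mid in the frame of caddy between -0.045 and 0.045 m and y of fresh3_mid in the frame of caddy between -0.135 and 0.135 m and x of empty0_mid in the frame of tub between -0.106 and 0.106 m and y of empty0_mid in the frame of tub between -0.096 and 0.096 m and z of each of empty0_mid, empty1_mid, empty2_mid, empty3_mid in the frame of tub below 0.05 m and x of empty1_mid in the frame of tub between -0.106 and 0.106 m and y of empty1_mid in the frame of tub between -0.096 and 0.096 m and x of empty2_mid in the frame of tub between -0.106 and 0.106 m and y of empty2_mid in the frame of tub between -0.096 and 0.096 m and x of empty3_mid in the frame of tub between -0.106 and 0.106 m and y of empty3_mid in the frame of tub between -0.096 and 0.096 m and value of joint caddy_lid below 0.04 rad and linear speed of each of fresh0, fresh1, fresh2, fresh3, empty0, empty1, empty2, empty3 below 0.03 m/s); the robot touches nothing.
It fails at once if the lid falls shut (over 2.5 rad/s downward in its last 0.3 rad) (value of joint caddy_lid below 0.3 rad and velocity of joint caddy_lid below -2.5 rad/s).
It fails at once if the bottle, the jar or the bowl is moved more than 30 mm (distance of any of soy, sesame, bowl from where it was at the start of the episode above 0.03 m).
Of fresh0, fresh1, fresh2, fresh3 only 3 to 4 are there at a start; the rules pass over those that are not, and their reading is None.
Of empty0, empty1, empty2, empty3 only 2 to 3 are there at a start; the rules pass over those that are not, and their reading is None.
At some moment in a run one of fresh0, fresh1, fresh2, fresh3 may be knocked a few centimetres aside while the robot is not near it.
It also fails if it takes over 210 s, if anything falls off the work surface, if the arm or the gripper's body presses on something with over 40 N, if the wrist force passes 120 N, or if a joint passes its speed limit or range.

## Working session

There is one attempt and no reset: what is moved stays moved. The work goes in short steps, Python scripts to look and compute and a tool call to move; the robot and the scene stay as the last step left them, time stands still between calls to the robot, and variables do not carry over. Pictures are saved under pics/ and viewed, about 12 in all and at most 16, crops included, and the job is handed in when it is done.

Besides the shell and the picture viewer there is one more tool, called after "Request:" by a JSON object that holds its "api" and its "payload", one argument or row to a line. carry_out: Moves the arm, as the interface text tells. Its arguments: {"type":"object","properties":{"rows":{"type":"array"},"squeeze":{"type":"number"}},"required":["rows"]}

```bash
mkdir -p pics
cat > h.py <<'E'
from bench import r
import numpy as np, cv2
from scipy.spatial.transform import Rotation as Ro
def shot(cam,name=None):
    p=r.get_image(cam)
    if name: cv2.imwrite(f'pics/{name}.png',p['img'][:,:,::-1])
    return p
def world(p,uv,z=None):
    K=p['intrinsics'];T=p['extrinsics'];u,v=uv
    d=np.linalg.inv(K)@[u,v,1]
    if z is None:
        zz=p['z_map'][int(round(v)),int(round(u))]; return T[:3,:3]@(d*zz)+T[:3,3]
    w=T[:3,:3]@d; return T[:3,3]+w*(z-T[2,3])/w[2]
def cloud(p):
    h,w=p['z_map'].shape;v,u=np.mgrid[:h,:w]
    K=p['intrinsics'];T=p['extrinsics'];z=p['z_map']
    c=np.stack([(u-K[0,2])/K[0,0]*z,(v-K[1,2])/K[1,1]*z,z],-1)
    return c@T[:3,:3].T+T[:3,3]
def tool():
    s=r.get_state();return np.array(s['position']),Ro.from_euler('xyz',s['orientation'],degrees=True).as_matrix(),s
def go(xyz):
    P,R,s=tool();return np.round(R.T@(np.array(xyz)-P)*1000,1)
E
python3 - <<'E'
from h import *
print(r.get_state())
for c in ['scene','top']:
    p=shot(c,c+'0');print(c,p['extrinsics'].round(3).tolist(),p['intrinsics'].tolist())
    for n in ['caddy','lid_bar','lid_hinge','board','tub','fresh0_mid','empty0_mid','soy','sesame','bowl']:
        for q in r.tip_of(n,p)[:5]:
            print(n,q['score'],np.round(q['point'],1),world(p,q['point']).round(3))
E
```

```text
{'time_s': 0.0, 'qpos': array([-7.87136958e+01,  2.79258972e+00,  5.58952642e+00,  9.29338177e+01,
       -2.92035498e-05,  8.26774713e+01]), 'qd': array([-0.01967131,  0.02760569,  0.01746992, -0.04043452,  0.02919431,
       -0.03485678]), 'joint_efforts': array([-6.67769418e-04, -3.38783991e+01,  3.20014608e+01,  2.03080958e-02,
       -3.14536810e-04, -7.03075656e-06]), 'position': array([ 0.16739358, -0.49693797,  0.23010167]), 'orientation': array([-1.79864232e+02, -1.74171372e-02,  1.86088124e+01]), 'force': array([0.50349216, 0.0271489 , 0.03229648]), 'torque': array([-0.02145335, -0.02409554,  0.01279532]), 'grip_width': 0.08545106979060631}
scene [[0.158, 0.673, -0.723, 1.445], [0.987, -0.122, 0.103, -0.106], [-0.019, -0.73, -0.683, 0.923], [0.0, 0.0, 0.0, 1.0]] [[521.6484384044979, 0.0, 268.127693174205], [0.0, 521.6484384044979, 216.0458002527659], [0.0, 0.0, 1.0]]
caddy 0.9 [247.1 254.9] [ 0.632 -0.041  0.04 ]
lid_bar 0.56 [249.6 205.1] [ 0.495 -0.016  0.069]
lid_bar 0.54 [291.4 188.3] [0.411 0.106 0.034]
lid_hinge 0.71 [248.3 254.7] [ 0.635 -0.038  0.044]
lid_hinge 0.25
[... 523 characters left out ...]
 -0.972, 0.233, 0.292], [-0.999, -0.042, 0.007, -0.001], [0.003, -0.233, -0.973, 1.066], [0.0, 0.0, 0.0, 1.0]] [[381.3311078771012, 0.0, 278.866962653197], [0.0, 381.3311078771012, 209.54268797873493], [0.0, 0.0, 1.0]]
caddy 0.86 [292.3 196.1] [ 0.566 -0.028  0.083]
lid_bar 0.89 [289.4 225.2] [ 0.489 -0.023  0.07 ]
lid_hinge 0.5 [357.  151.5] [ 0.708 -0.206  0.064]
board 0.96 [399.8 233.4] [ 0.491 -0.337  0.005]
tub 0.81 [163.8 233.9] [0.462 0.328 0.005]
fresh0_mid 0.87 [417.8 247.7] [ 0.443 -0.362  0.072]
empty0_mid 0.59 [389.3 224.6] [ 0.507 -0.296  0.047]
soy 0.89 [207.  141.1] [0.73  0.222 0.045]
sesame 0.69 [358.6 151.4] [ 0.703 -0.207  0.078]
bowl 0.95 [239.3 269.9] [0.37  0.109 0.005]
```

View pics/scene0.png

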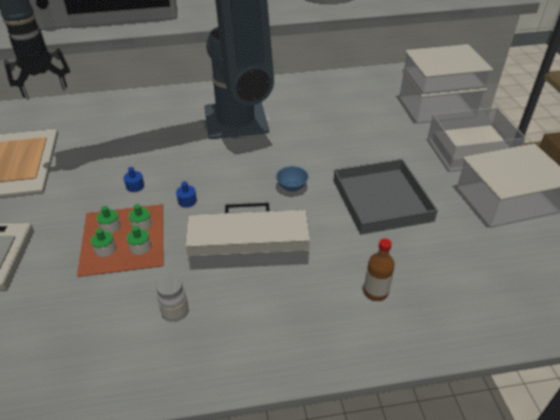

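View pics/top0.png

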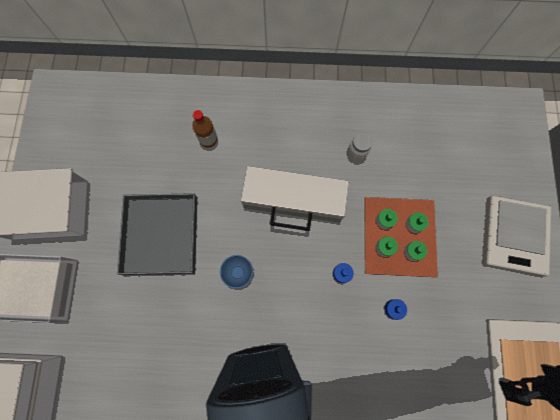

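Scene: the red-brown board (four green pots) lies on the right, the tub on the left, two blue look-alikes sit at top-image (343,273) and (396,309), and the caddy with its bar is at (290,225). Next: metric fits.

```bash
cat >> h.py <<'E'
def pots(p,col,box=None):
    hsv=cv2.cvtColor(p['img'],cv2.COLOR_RGB2HSV)
    lo,hi={'g':((45,110,50),(80,255,255)),'o':((5,140,110),(24,255,255)),'b':((105,130,60),(130,255,255))}[col]
    m=cv2.inRange(hsv,lo,hi);C=cloud(p);n,l,st,ce=cv2.connectedComponentsWithStats(m)
    out=[]
    for i in range(1,n):
        if st[i,4]<40: continue
        q=C[l==i];z=q[:,2];zt=np.percentile(z,97);k=q[z>zt-0.012]
        out.append(np.round([*np.median(k[:,:2],0),zt,*q[:,:2].mean(0),st[i,4],*ce[i]],3))
    return out
E
python3 - <<'E'
from h import *
for c in ['top','scene']:
    p=shot(c);C=cloud(p)
    for col in 'gb':
        print(c,col)
        for q in pots(p,col): print(q.tolist())
    x,y,z=C[...,0],C[...,1],C[...,2]
    reg=(abs(x-.56)<.13)&(abs(y+.03)<.18)
    m=reg&(z>.072)&(z<.1); q=C[m][:,:2].astype(np.float32);print('lidtop',cv2.minAreaRect(q*1000),np.median(z[m]),z[m].max())
    g=p['img'].max(-1)
    b=reg&(z>.045)&(g<60)&(x<.53);q=C[b]
    print('bar',len(q),q.mean(0),cv2.minAreaRect(np.float32(q[:,:2]*1000)),np.percentile(q[:,2],[5,50,95]))
    for n in ['tub','board']:
        s=r.silhouettes(n,p)[0];q=C[s['mask']];print(n,cv2.minAreaRect(np.float32(q[:,:2]*1000)))
E
```

```text
top g
[0.525, -0.291, 0.074, 0.524, -0.289, 264.0, 387.591, 217.527]
[0.521, -0.375, 0.074, 0.519, -0.375, 264.0, 418.364, 221.39]
[0.449, -0.289, 0.074, 0.448, -0.289, 283.0, 387.594, 245.753]
[0.44, -0.367, 0.074, 0.439, -0.365, 285.0, 416.989, 249.961]
top b
[0.372, -0.172, 0.067, 0.372, -0.171, 302.0, 342.95, 272.685]
[0.285, -0.312, 0.067, 0.284, -0.31, 317.0, 396.297, 309.006]
lidtop ((558.5316772460938, -30.725860595703125), (278.2698974609375, 148.34884643554688), 83.903564453125) 0.08223078962686059 0.08821287465076821
bar 229 [ 0.49669183 -0.02725423  0.06934998] ((504.3180847167969, -30.502079010009766), (117.91616821289062, 49.177364349365234), 87.60371398925781) [0.06609085 0.06946181 0.07313549]
tub ((445.99066162109375, 228.47787475585938), (492.3394470214844, 250.89828491210938), 83.17106628417969)
board ((461.276123046875, -214.27459716796875), (249.4307098388672, 483.81793212890625), 11.143135070800781)
scene g
[0.459, -0.288, 0.072, 0.456, -0.289, 236.0, 138.568, 213.831]
[0.45, -0.368, 0.072, 0.448, -0.367, 242.0, 106.533, 215.442]
[0.535, -0.291, 0.072, 0.534, -0.291, 273.0, 136.89, 235.872]
[0.528, -0.374, 0.072, 0.527, -0.375, 275.0, 101.102, 238.251]
scene b
[0.292, -0.31, 0.065, 0.303, -0.309, 311.0, 133.248, 180.035]
[0.382, -0.171, 0.065, 0.391, -0.171, 334.0, 185.88, 194.769]
lidtop ((566.4921875, -30.117050170898438), (278.3748779296875, 143.91102600097656), 83.55946350097656) 0.08151034341867713 0.08700855127703655
bar 107 [ 0.49545547 -0.02193829  0.06881685] ((500.5991516113281, -22.873992919921875), (103.3490982055664, 27.323488235473633), 87.41447448730469) [0.06589662 0.06865668 0.07160321]
tub ((894.3511352539062, 207.01316833496094), (270.6953125, 1237.94140625), 72.74136352539062)
board ((908.52490234375, -284.89910888671875), (1109.094970703125, 224.93923950195312), 6.9792304039001465)
```

Run:
```python
from h import *
a=np.radians(-6.2);X=np.array([np.cos(a),np.sin(a)]);Y=np.array([-X[1],X[0]])
for c in ['top','scene']:
    p=shot(c);C=cloud(p);x,y,z=C[...,0],C[...,1],C[...,2]
    reg=(abs(x-.57)<.11)&(abs(y+.03)<.18)
    m=reg&(z>.078)&(z<.1)&(p['img'].min(-1)>90); q=C[m][:,:2]
    print(c,'lid',cv2.minAreaRect(np.float32(q*1000)))
    for A in (X,Y): print(np.percentile(q@A,[.5,2,98,99.5]).round(4))
    b=reg&(z>.06)&(p['img'].max(-1)<60)&(x<.52);q=C[b]
    u=q[:,:2]@X;v=q[:,:2]@Y;print('bar u',np.percentile(u,[2,10,50,90,98]).round(4),'v',np.percentile(v,[1,99]).round(4))
    print(np.array2string(np.histogram(u,np.arange(.46,.54,.005))[0]))
    # tub: rim points
    for nm,cx,cy,z0,z1 in [('tub',.465,.327,.034,.046)]:
        m=(abs(x-cx)<.16)&(abs(y-cy)<.15)&(z>z0)&(z<z1);print(nm,cv2.minAreaRect(np.float32(C[m][:,:2]*1000)))
```

```text
top lid ((582.0887451171875, -33.04057312011719), (277.84857177734375, 101.17158508300781), 83.73188781738281)
[0.5322 0.5336 0.6299 0.6314]
[-0.1075 -0.1031  0.1628  0.1673]
bar u [0.4826 0.4832 0.4883 0.5111 0.5219] v [-0.0242  0.0822]
[ 0  0  0  0 48 74 21 11 10 11 10  6  7  1  0  0]
tub ((459.02349853515625, 338.27362060546875), (220.04385375976562, 201.2765350341797), 3.6881980895996094)
scene lid ((585.33251953125, -32.49436950683594), (278.1702575683594, 106.28456115722656), 84.03038024902344)
[0.5352 0.5375 0.6351 0.6368]
[-0.1061 -0.1019  0.1643  0.1685]
bar u [0.4881 0.4893 0.4935 0.505  0.5122] v [-0.0197  0.0827]
[ 0  0  0  0  0 15 57 18  5  7  4  0  0  0  0  0]
tub ((462.4967346191406, 338.8517150878906), (228.2864532470703, 203.02955627441406), 3.5624184608459473)
```

```bash
cat >> h.py <<'E'
A6=np.radians(-6.15);X=np.array([np.cos(A6),np.sin(A6)]);Y=np.array([-X[1],X[0]])
uv=lambda p:np.round(1000*np.array([np.dot(p[:2],X),np.dot(p[:2],Y)]),1)
def now():
    P,R,s=tool();return uv(P),round(P[2]*1000,1),s['orientation'].round(2),s['time_s'],s['grip_width']
E
python3 - <<'E'
from h import *
t=.488*X+.030*Y
print(go([*t,.2]),now(),uv(X*.583+Y*.03))
for q in [(.530,-.291),(.5245,-.3745),(.454,-.2885),(.445,-.3675),(.4605,.3385),(.72,-.205),(.77,.215),(.37,.109)]: print(q,uv(q))
E
```

```text
[ 455.7 -347.8   31.3] (array([ 219.9, -476.7]), np.float64(231.3), array([-180.  ,    0.  ,   18.61]), 1.5, 0.08506062915083298) [583.  30.]
(0.53, -0.291) [ 558.1 -232.5]
(0.5245, -0.3745) [ 561.6 -316.2]
(0.454, -0.2885) [ 482.3 -238.2]
(0.445, -0.3675) [ 481.8 -317.7]
(0.4605, 0.3385) [421.6 385.9]
(0.72, -0.205) [ 737.8 -126.7]
(0.77, 0.215) [742.5 296.3]
(0.37, 0.109) [356.2 148. ]
```

Request:
{"api": "carry_out", "payload": {
  "rows": [
    [0.5,456,-348,31,-1.139],
    [0.5,456,-348,31,-1.139],
    [0.5,456,-348,31,-1.139],
    [0.5,456,-348,31,-1.139],
    [0.5,456,-348,31,-1.139],
    [0.5,456,-348,31,-1.139],
    [0.5,456,-348,31,-1.139],
    [0.5,456,-348,31,-1.139],
    [0.5,456,-348,31,-1.139],
    [0.5,456,-348,31,-1.139],
    [0.5,456,-348,31,-1.139],
    [0.5,456,-348,31,-1.139]
  ],
  "squeeze": 25
}}

```text
time_s: 3.0
position: [0.4881, -0.0235, 0.2005]
orientation: [-180.0, 0.0, 83.8]
force: [-0.2, 0.0, 1.3]
grip_width: 0.0428
```

Run:
```python
from h import *
print(now());p=shot('scene','s1');cv2.imwrite('pics/s1c.png',cv2.resize(p['img'][100:300,150:400,::-1],None,fx=3,fy=3))
```

```text
(array([487.8,  28.9]), np.float64(200.5), array([-1.7999e+02,  4.0000e-02,  8.3770e+01]), 3.0, 0.042809644234189786)
```

Request:
{"api": "carry_out", "payload": {
  "rows": [
    [0.5,1,0,60,0],
    [0.5,1,0,110,0],
    [0.5,1,0,140,0],
    [0.5,1,0,154,0],
    [0.5,1,0,154,0],
    [1,1,0,154,0],
    [1,1,0,154,0],
    [1,1,0,154,0],
    [1,1,0,154,0]
  ],
  "squeeze": 25
}}

```text
time_s: 4.18
position: [0.4891, -0.0231, 0.0486]
orientation: [179.9, 0.1, 83.7]
force: [-2.5, -0.7, 6.1]
grip_width: 0.0087
```

Run:
```python
from h import *
print(now(),r.get_state()['force']);p=shot('scene','s2');cv2.imwrite('pics/s2c.png',cv2.resize(p['img'][100:300,150:400,::-1],None,fx=3,fy=3))
for t in np.radians([0,10,20,30,40,50,60,70,80,90,100,103.5]):
    b=t+np.radians(6.69); print(round(np.degrees(t)),np.round([145-146*np.cos(b),146*np.sin(b)-17],0))
```

```text
(array([488.7,  29.4]), np.float64(48.6), array([1.7987e+02, 8.0000e-02, 8.3740e+01]), 4.175, 0.008731575733937687) [-2.4808197  -0.73266197  6.12593868]
0 [-0.  0.]
10 [ 5. 25.]
20 [15. 49.]
30 [28. 70.]
40 [45. 89.]
50 [ 65. 105.]
60 [ 87. 117.]
70 [111. 125.]
80 [137. 129.]
90 [162. 128.]
100 [187. 123.]
104 [195. 120.]
```

View pics/s2c.png

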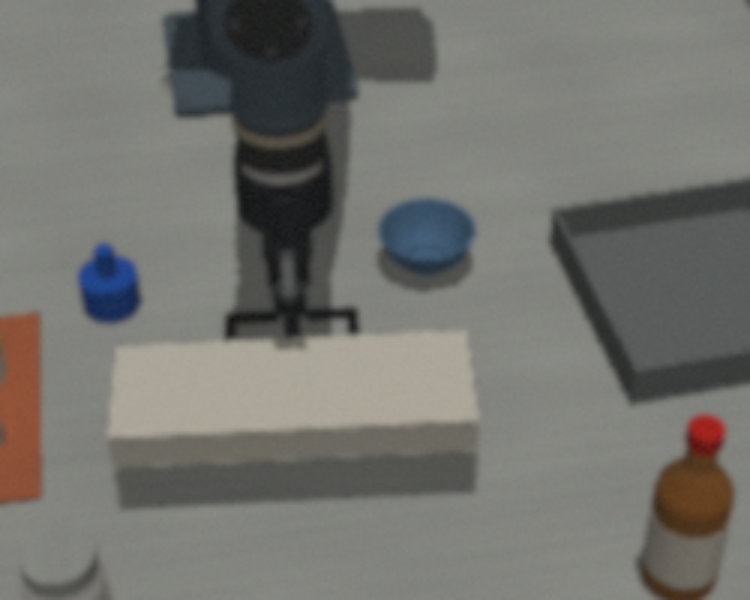

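The crop shows the bar pinched mid-way (crop 290,320). I'll lift along the arc.

Request:
{"api": "carry_out", "payload": {
  "rows": [
    [1,0,5,-25,0],
    [1,0,15,-49,0],
    [1,0,28,-70,0],
    [1,0,45,-89,0],
    [1,0,65,-105,0],
    [1,0,87,-117,0],
    [1,0,111,-125,0],
    [1,0,137,-129,0],
    [1,0,162,-128,0],
    [1,0,187,-123,0],
    [1,0,197,-120,0],
    [1,0,197,-120,0]
  ]
}}

```text
time_s: 5.72
position: [0.6824, -0.0445, 0.1713]
orientation: [-179.9, 0.2, 83.7]
force: [-7.3, -0.7, 9.3]
grip_width: 0.0091
```

Run:
```python
from h import *
print(now(),r.get_state()['force']);p=shot('scene','s3');cv2.imwrite('pics/s3c.png',cv2.resize(p['img'][60:310,150:400,::-1],None,fx=2.4,fy=2.4))
```

```text
(array([683.3,  28.9]), np.float64(171.3), array([-1.799e+02,  1.600e-01,  8.374e+01]), 5.725, 0.009058713664667517) [-7.29233321 -0.71633156  9.25570116]
```

View pics/s3c.png

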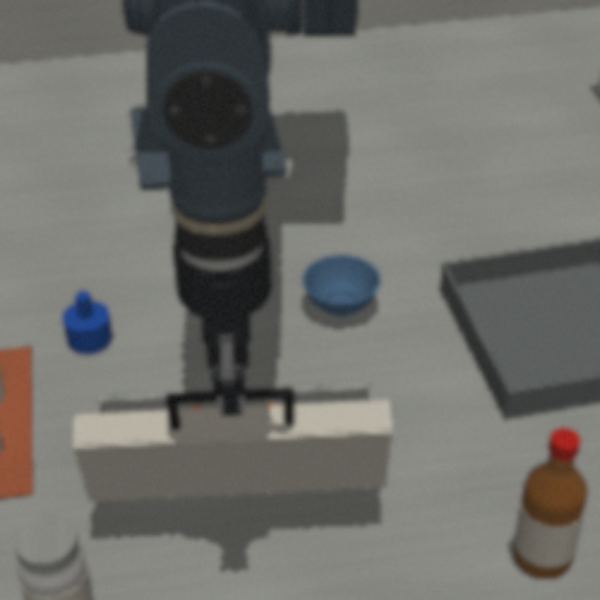

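Request:
{"api": "carry_out", "payload": {
  "rows": [
    [0.5,0,0,0,0],
    [0.5,0,0,0,0],
    [0.5,0,0,0,0],
    [0.5,0,0,-45,0],
    [0.5,0,0,-90,0],
    [0.5,50,-60,-90,0],
    [0.5,100,-110,-90,0],
    [0.5,150,-160,-90,0],
    [0.5,200,-200,-90,0],
    [0.5,220,-220,-90,0],
    [0.5,220,-220,-90,0]
  ]
}}

```text
time_s: 7.15
position: [0.4854, 0.2017, 0.2615]
orientation: [-179.9, 0.1, 84.1]
force: [0.4, -0.9, 1.0]
grip_width: 0.043
```

Run:
```python
from h import *
print(now(),r.get_state()['force'])
for c in ['top','scene']:
    p=shot(c,c+'4')
    for col in 'og':
        print(c,col)
        for q in pots(p,col): 
            if q[0]>.2 and abs(q[1])<.5 and q[0]<.7: print(uv(q[:2]),q.tolist())
```

```text
(array([461. , 252.6]), np.float64(261.5), array([-1.7993e+02,  8.0000e-02,  8.4110e+01]), 7.15, 0.043005096090035076) [ 0.41298264 -0.85793351  0.9583471 ]
top o
[586.2 132.6] [0.597, 0.069, 0.073, 0.597, 0.069, 258.0, 257.45, 187.469]
[583.3  65.9] [0.587, 0.003, 0.072, 0.586, 0.001, 254.0, 281.661, 192.197]
[581.2  -7.8] [0.577, -0.07, 0.072, 0.577, -0.071, 263.0, 307.289, 196.456]
[ 514.2 -282.5] [0.481, -0.336, 0.01, 0.479, -0.334, 3759.0, 399.615, 237.801]
top g
[ 553.2 -233.1] [0.525, -0.291, 0.074, 0.525, -0.29, 269.0, 387.58, 217.535]
[ 557.2 -317.1] [0.52, -0.375, 0.073, 0.519, -0.375, 270.0, 418.333, 221.404]
[ 477.4 -239.2] [0.449, -0.289, 0.074, 0.448, -0.288, 288.0, 387.556, 245.701]
[ 476.8 -317.7] [0.44, -0.367, 0.074, 0.44, -0.367, 290.0, 417.014, 249.959]
scene o
[ 570.  -277.5] [0.537, -0.337, 0.009, 0.519, -0.335, 2687.0, 121.557, 246.183]
scene g
[ 486.3 -238.3] [0.458, -0.289, 0.072, 0.456, -0.289, 237.0, 138.527, 213.831]
[ 485.7 -316.8] [0.449, -0.367, 0.072, 0.452, -0.366, 239.0, 106.477, 215.444]
[ 562.1 -232.1] [0.534, -0.291, 0.073, 0.541, -0.29, 271.0, 136.889, 235.875]
[ 565.1 -316.3] [0.528, -0.375, 0.072, 0.53, -0.374, 274.0, 101.084, 238.172]
```

View pics/top4.png

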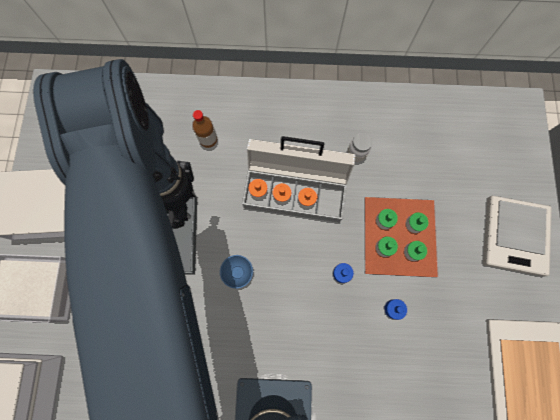

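Three orange pots sit at the wells (258,187), (282,192), (307,196) in the top view; right-hand well is empty. Picking the first.

Request:
{"api": "carry_out", "payload": {
  "rows": [
    [0.5,-50,55,40,0],
    [0.5,-95,100,80,0],
    [0.5,-120,129,111,0],
    [0.5,-120,129,150,0],
    [0.5,-120,129,190,0],
    [0.5,-120,129,213,0],
    [0.5,-120,129,213,0],
    [1,-120,129,213,0],
    [1,-120,129,213,0],
    [1,-120,129,213,0],
    [1,-120,129,165,0],
    [1,-120,129,111,0]
  ],
  "squeeze": 40
}}

```text
time_s: 8.75
position: [0.6035, 0.0655, 0.1511]
orientation: [180.0, 0.1, 83.9]
force: [1.0, 0.2, -0.5]
grip_width: 0.0167
```

Run:
```python
from h import *
print(now(),r.get_state()['force']);p=shot('scene','s5');cv2.imwrite('pics/s5c.png',cv2.resize(p['img'][60:310,200:450,::-1],None,fx=2.4,fy=2.4))
```

```text
(array([593. , 129.8]), np.float64(151.1), array([1.7998e+02, 1.5000e-01, 8.3850e+01]), 8.75, 0.016719571308957196) [ 1.03789872  0.21768137 -0.48386002]
```

View pics/s5c.png

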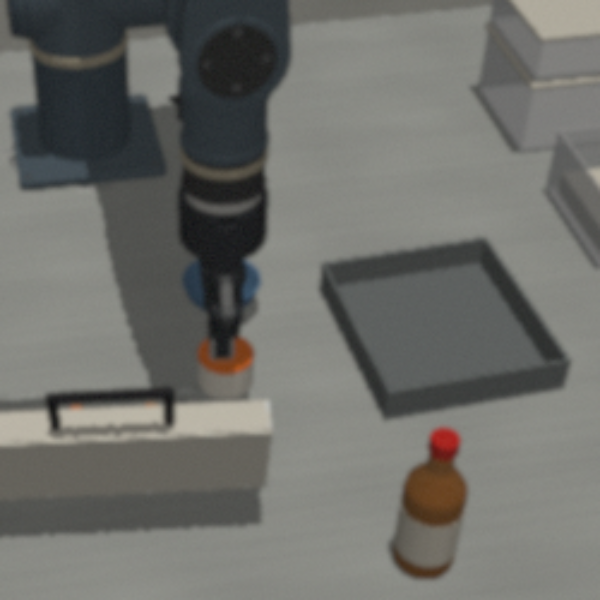

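The pot hangs upright in the gripper (crop 225,365). Off to the tub.

Request:
{"api": "carry_out", "payload": {
  "rows": [
    [1,45,-26,0,0],
    [1,95,-54,0,0],
    [1,145,-83,0,0],
    [1,195,-112,0,0],
    [1,245,-140,0,0],
    [1,290,-166,0,0],
    [1,316,-181,0,0],
    [1,316,-181,40,0],
    [1,316,-181,80,0],
    [1,316,-181,97,0],
    [1,316,-181,102,0],
    [1,316,-181,102,0]
  ]
}}

```text
time_s: 10.3
position: [0.4649, 0.3994, 0.0583]
orientation: [178.9, -0.1, 83.8]
force: [-0.1, -0.1, -0.6]
grip_width: 0.0165
```

Request:
{"api": "carry_out", "payload": {
  "rows": [
    [1,0,-6,5,0],
    [1,0,-6,10,0],
    [1,0,-6,10,0],
    [0.5,0,-6,10,0],
    [0.5,0,-6,10,0],
    [0.5,0,-6,10,0],
    [0.5,0,-6,-40,0],
    [0.5,0,-6,-92,0],
    [0.5,-55,18,-92,0],
    [0.5,-110,42,-92,0],
    [0.5,-165,67,-92,0],
    [0.5,-220,91,-92,0]
  ]
}}

```text
time_s: 11.8
position: [0.5307, 0.1693, 0.1522]
orientation: [178.9, -0.1, 83.9]
force: [0.3, 0.6, 0.0]
grip_width: 0.043
```

Request:
{"api": "carry_out", "payload": {
  "rows": [
    [0.5,-55,27,0,0],
    [0.5,-110,54,0,0],
    [0.5,-160,78,0,0],
    [0.5,-160,78,0,0],
    [0.5,-160,78,45,0],
    [0.5,-160,78,85,0],
    [0.5,-160,78,104,0],
    [0.5,-160,78,104,0],
    [1,-160,78,104,0],
    [1,-160,78,104,0],
    [1,-160,78,104,0],
    [1,-160,78,60,0]
  ]
}}

```text
time_s: 13.3
position: [0.5889, 0.0022, 0.0898]
orientation: [179.4, -0.1, 83.9]
force: [-0.2, -0.0, -1.5]
grip_width: 0.0166
```

Run:
```python
from h import *
print(now(),r.get_state()['force'],r.get_state()['qpos'].round(1));p=shot('scene','s6');cv2.imwrite('pics/s6c.png',cv2.resize(p['img'][60:310,200:450,::-1],None,fx=2.4,fy=2.4))
p=shot('top')
for q in pots(p,'o')+pots(p,'g'): print(uv(q[:2]),q.tolist())
```

```text
(array([585.2,  65.3]), np.float64(89.8), array([ 1.7939e+02, -7.0000e-02,  8.3850e+01]), 13.3, 0.016578690678869742) [-0.21195232 -0.01940206 -1.53599147] [-6.4 12.4  0.1 77.2  0.1 89.8]
[581.1  -6.8] [0.577, -0.069, 0.073, 0.575, -0.076, 194.0, 309.304, 196.531]
[ 513.2 -282.6] [0.48, -0.336, 0.01, 0.479, -0.334, 3747.0, 399.623, 237.754]
[411.2 449.6] [0.457, 0.403, 0.071, 0.456, 0.401, 285.0, 131.372, 231.895]
[ 554.1 -233. ] [0.526, -0.291, 0.073, 0.526, -0.291, 269.0, 387.58, 217.535]
[ 557.2 -317.1] [0.52, -0.375, 0.073, 0.519, -0.375, 271.0, 418.365, 221.391]
[ 477.4 -239.2] [0.449, -0.289, 0.073, 0.448, -0.288, 290.0, 387.559, 245.766]
[ 476.8 -317.7] [0.44, -0.367, 0.073, 0.44, -0.368, 289.0, 416.983, 249.969]
```

View pics/s6c.png

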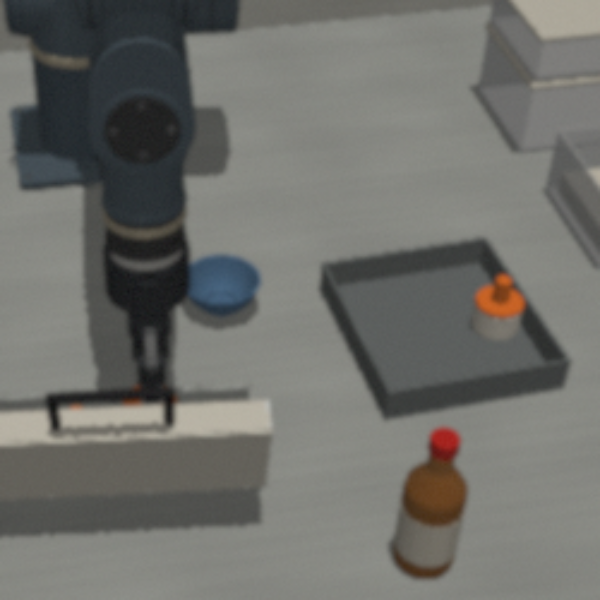

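The first pot stands in the tub (crop 500,305), second is gripped.

Request:
{"api": "carry_out", "payload": {
  "rows": [
    [1,0,0,-35,0],
    [1,0,0,-61,0],
    [1,50,-25,-61,0],
    [1,100,-51,-61,0],
    [1,150,-77,-61,0],
    [1,200,-102,-61,0],
    [1,250,-127,-61,0],
    [1,295,-150,-61,0],
    [1,320,-163,-61,0],
    [1,320,-163,-30,0],
    [1,320,-163,10,0],
    [1,320,-163,20,0]
  ]
}}

```text
time_s: 14.9
position: [0.4667, 0.3358, 0.0715]
orientation: [178.6, 0.1, 83.9]
force: [0.5, -1.0, -1.6]
grip_width: 0.0168
```

Request:
{"api": "carry_out", "payload": {
  "rows": [
    [1,2,-5,15,0],
    [1,2,-5,23,0],
    [1,2,-5,23,0],
    [0.5,2,-5,23,0],
    [0.5,2,-5,23,0],
    [0.5,2,-5,23,0],
    [0.5,2,-5,-30,0],
    [0.5,2,-5,-79,0],
    [0.5,-50,16,-79,0],
    [0.5,-100,36,-79,0],
    [0.5,-150,56,-79,0],
    [0.5,-200,76,-79,0]
  ]
}}

```text
time_s: 16.4
position: [0.5194, 0.1276, 0.153]
orientation: [178.5, 0.1, 83.9]
force: [0.3, 0.1, -1.1]
grip_width: 0.0427
```

Request:
{"api": "carry_out", "payload": {
  "rows": [
    [0.5,-50,22,0,0],
    [0.5,-100,44,0,0],
    [0.5,-150,66,0,0],
    [0.5,-189,83,0,0],
    [0.5,-189,83,40,0],
    [0.5,-189,83,80,0],
    [0.5,-189,83,104,0],
    [0.5,-189,83,105,0],
    [1,-189,83,105,0],
    [1,-189,83,105,0],
    [1,-189,83,105,0],
    [1,-189,83,60,0]
  ]
}}

```text
time_s: 17.9
position: [0.5797, -0.0686, 0.0917]
orientation: [179.1, 0.1, 83.9]
force: [-0.6, -0.3, -1.1]
grip_width: 0.0161
```

Request:
{"api": "carry_out", "payload": {
  "rows": [
    [1,0,0,-35,0],
    [1,0,0,-60,0],
    [1,50,-23,-60,0],
    [1,100,-46,-60,0],
    [1,150,-69,-60,0],
    [1,200,-92,-60,0],
    [1,250,-115,-60,0],
    [1,300,-138,-60,0],
    [1,332,-152,-60,0],
    [1,332,-152,-30,0],
    [1,332,-152,10,0],
    [1,332,-152,20,0]
  ]
}}

```text
time_s: 19.4
position: [0.462, 0.2769, 0.0661]
orientation: [179.3, 0.2, 83.9]
force: [-0.0, 0.4, 0.2]
grip_width: 0.0165
```

Request:
{"api": "carry_out", "payload": {
  "rows": [
    [1,1,2,12,0],
    [1,1,2,18,0],
    [1,1,2,18,0],
    [0.5,1,2,18,0],
    [0.5,1,2,18,0],
    [0.5,1,2,18,0],
    [0.5,1,2,-35,0],
    [0.5,1,2,-84,0],
    [0.5,-55,2,-84,0],
    [0.5,-110,2,-84,0],
    [0.5,-165,2,-84,0],
    [0.5,-220,2,-84,0]
  ]
}}

```text
time_s: 20.9
position: [0.4395, 0.0568, 0.1511]
orientation: [179.3, 0.2, 83.9]
force: [1.0, 0.0, -0.1]
grip_width: 0.0429
```

Run:
```python
from h import *
print(now(),r.get_state()['force'])
for c in ['top','scene']:
    p=shot(c,c+'7');print(c)
    for q in pots(p,'o')+pots(p,'g'): print(uv(q[:2]),q.tolist())
```

```text
(array([430.9, 103.5]), np.float64(151.1), array([179.28,   0.23,  83.94]), 20.9, 0.042885474309943786) [ 1.0426494   0.03248457 -0.11883354]
top
[ 514.3 -283.5] [0.481, -0.337, 0.01, 0.479, -0.334, 3746.0, 399.59, 237.734]
[411.1 450.6] [0.457, 0.404, 0.072, 0.457, 0.403, 285.0, 131.393, 231.912]
[422.4 383.5] [0.461, 0.336, 0.072, 0.461, 0.334, 272.0, 156.875, 231.551]
[429.8 323.9] [0.462, 0.276, 0.071, 0.462, 0.275, 284.0, 178.648, 232.102]
[ 553.2 -233.1] [0.525, -0.291, 0.073, 0.525, -0.29, 269.0, 387.58, 217.535]
[ 557.2 -317.1] [0.52, -0.375, 0.074, 0.518, -0.373, 270.0, 418.333, 221.404]
[ 477.4 -239.2] [0.449, -0.289, 0.073, 0.447, -0.288, 288.0, 387.59, 245.715]
[ 476.8 -317.7] [0.44, -0.367, 0.074, 0.44, -0.367, 289.0, 417.014, 249.955]
scene
[420.9 452.7] [0.467, 0.405, 0.071, 0.462, 0.406, 252.0, 408.187, 183.933]
[431.2 385.4] [0.47, 0.337, 0.07, 0.468, 0.336, 236.0, 383.322, 188.271]
[438.8 323.9] [0.471, 0.275, 0.071, 0.477, 0.273, 243.0, 361.025, 191.074]
[ 570.  -277.5] [0.537, -0.337, 0.009, 0.52, -0.335, 2686.0, 121.509, 246.171]
[ 485.3 -238.4] [0.457, -0.289, 0.072, 0.46, -0.288, 237.0, 138.591, 213.81]
[ 485.7 -316.8] [0.449, -0.367, 0.071, 0.448, -0.368, 240.0, 106.45, 215.429]
[ 564.1 -231.9] [0.536, -0.291, 0.072, 0.541, -0.29, 271.0, 136.882, 235.875]
[ 565.1 -316.3] [0.528, -0.375, 0.072, 0.534, -0.373, 274.0, 101.099, 238.223]
```

View pics/scene7.png

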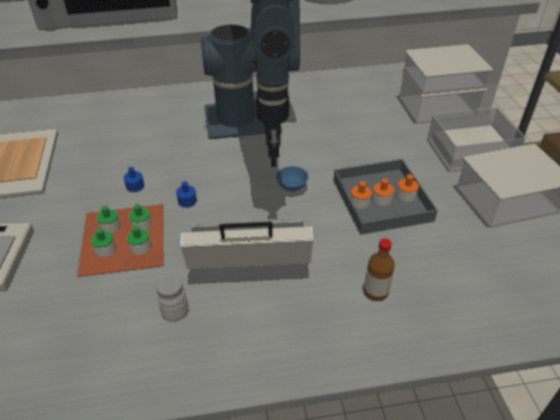

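Three oranges stand in the tub (362-408, 190). Now the fresh pots; nearest one (139,214) first.

Request:
{"api": "carry_out", "payload": {
  "rows": [
    [0.5,-55,8,0,0],
    [0.5,-110,16,0,0],
    [0.5,-165,24,0,0],
    [0.5,-220,32,0,0],
    [0.5,-275,41,0,0],
    [0.5,-320,48,0,0],
    [0.5,-342,51,0,0],
    [0.5,-342,51,0,0],
    [0.5,-342,51,40,0],
    [0.5,-342,51,70,0]
  ]
}}

```text
time_s: 22.25
position: [0.4523, -0.2899, 0.0828]
orientation: [179.3, 0.3, 83.6]
force: [0.2, 0.4, 0.5]
grip_width: 0.0431
```

Run:
```python
from h import *
print(now())
for c in ['scene']:
    p=shot(c)
    for q in pots(p,'g'): print(uv(q[:2]),q.tolist())
```

```text
(array([ 480.8, -239.8]), np.float64(82.8), array([179.32,   0.27,  83.62]), 22.25, 0.04307968938478346)
[ 485.7 -316.8] [0.449, -0.367, 0.072, 0.452, -0.366, 242.0, 106.595, 215.459]
[ 488.  -235.1] [0.46, -0.286, 0.064, 0.461, -0.288, 202.0, 138.752, 214.743]
[ 563.1 -232. ] [0.535, -0.291, 0.072, 0.534, -0.291, 271.0, 136.908, 235.882]
[ 565.  -315.3] [0.528, -0.374, 0.072, 0.537, -0.372, 274.0, 101.124, 238.223]
```

Request:
{"api": "carry_out", "payload": {
  "rows": [
    [0.5,1,1,20,0],
    [0.5,1,1,34,0],
    [0.5,1,1,34,0],
    [1,1,1,34,0],
    [1,1,1,34,0],
    [1,1,1,34,0],
    [1,1,1,34,0],
    [1,1,1,-10,0],
    [1,1,1,-50,0],
    [1,1,1,-68,0],
    [1,1,1,-68,0]
  ],
  "squeeze": 45
}}

```text
time_s: 23.68
position: [0.4512, -0.2875, 0.1467]
orientation: [179.6, 0.1, 83.6]
force: [0.0, 0.3, -1.9]
grip_width: 0.0166
```

Request:
{"api": "carry_out", "payload": {
  "rows": [
    [1,45,13,-3,0],
    [1,95,27,-3,0],
    [1,145,41,-3,0],
    [1,195,55,-3,0],
    [1,245,69,-3,0],
    [1,295,83,-3,0],
    [1,340,96,-3,0],
    [1,369,104,-3,0],
    [1,369,104,-3,0],
    [1,369,104,-3,0],
    [1,369,104,20,0],
    [1,369,104,35,0]
  ]
}}

```text
time_s: 25.18
position: [0.5947, 0.0662, 0.11]
orientation: [179.7, 0.1, 83.5]
force: [0.1, 0.1, -2.1]
grip_width: 0.0166
```

Request:
{"api": "carry_out", "payload": {
  "rows": [
    [1,2,-1,30,0],
    [1,2,-1,50,0],
    [1,2,-1,61,0],
    [1,2,-1,61,0],
    [0.5,2,-1,61,0],
    [0.5,2,-1,61,0],
    [0.5,2,-1,61,0],
    [0.5,2,-1,15,0],
    [0.5,2,-1,-40,0],
    [0.5,-45,-5,-40,0],
    [0.5,-95,-9,-40,0],
    [0.5,-145,-13,-40,0]
  ]
}}

```text
time_s: 26.68
position: [0.5654, -0.0775, 0.1513]
orientation: [179.6, 0.2, 83.6]
force: [0.9, -0.2, -0.1]
grip_width: 0.0428
```

Run:
```python
from h import *
print(now())
for c in ['top','scene']:
    p=shot(c,c+'8')
    for q in pots(p,'g'): print(uv(q[:2]),q.tolist())
```

```text
(array([570.4, -16.4]), np.float64(151.3), array([1.7963e+02, 1.5000e-01, 8.3570e+01]), 26.675, 0.04276269999953697)
[579.9 125.8] [0.59, 0.063, 0.073, 0.588, 0.063, 245.0, 259.265, 190.033]
[ 553.2 -233.1] [0.525, -0.291, 0.074, 0.525, -0.29, 269.0, 387.58, 217.535]
[ 557.1 -316.1] [0.52, -0.374, 0.074, 0.518, -0.373, 270.0, 418.333, 221.404]
[ 476.8 -317.7] [0.44, -0.367, 0.073, 0.44, -0.368, 289.0, 416.993, 249.931]
[ 486.7 -316.7] [0.45, -0.367, 0.072, 0.452, -0.366, 239.0, 106.477, 215.444]
[ 563.1 -232. ] [0.535, -0.291, 0.072, 0.547, -0.288, 277.0, 136.917, 235.762]
[ 565.1 -316.3] [0.528, -0.375, 0.072, 0.531, -0.374, 274.0, 101.124, 238.223]
```

Request:
{"api": "carry_out", "payload": {
  "rows": [
    [0.5,-50,-3,0,0],
    [0.5,-105,-6,0,0],
    [0.5,-160,-9,0,0],
    [0.5,-200,-11,0,0],
    [0.5,-216,-12,0,0],
    [0.5,-216,-12,50,0],
    [0.5,-216,-12,85,0],
    [0.5,-216,-12,102,0],
    [0.5,-216,-12,102,0],
    [1,-216,-12,102,0],
    [1,-216,-12,102,0],
    [1,-216,-12,102,0]
  ]
}}

```text
time_s: 28.28
position: [0.5291, -0.2951, 0.0523]
orientation: [179.5, 0.4, 83.2]
force: [-0.2, 0.5, 3.9]
grip_width: 0.0159
```

Request:
{"api": "carry_out", "payload": {
  "rows": [
    [1,0,0,-45,0],
    [1,0,0,-90,0],
    [1,20,0,-98,-0.012],
    [1,65,6,-98,-0.012],
    [1,115,11,-98,-0.012],
    [1,165,15,-98,-0.012],
    [1,215,19,-98,-0.012],
    [1,265,24,-98,-0.012],
    [1,297,26,-98,-0.012],
    [1,297,26,-98,-0.012],
    [1,297,26,-70,-0.012],
    [1,297,26,-60,-0.012]
  ]
}}

```text
time_s: 29.78
position: [0.5874, -0.003, 0.1075]
orientation: [179.8, 0.4, 83.9]
force: [0.2, -0.1, -1.0]
grip_width: 0.0159
```

Request:
{"api": "carry_out", "payload": {
  "rows": [
    [1,0,0,30,0],
    [1,0,0,48,0],
    [1,0,0,58,0],
    [1,0,0,58,0],
    [0.5,0,0,58,0],
    [0.5,0,0,58,0],
    [0.5,0,0,58,0],
    [0.5,0,0,10,0],
    [0.5,0,0,-43,0],
    [0.5,-50,-3,-43,0],
    [0.5,-100,-6,-43,0],
    [0.5,-150,-9,-43,0]
  ]
}}

```text
time_s: 31.28
position: [0.5622, -0.1521, 0.1518]
orientation: [179.7, 0.4, 83.9]
force: [-0.4, -0.3, -0.2]
grip_width: 0.0428
```

Run:
```python
from h import *
print(now())
for c in ['top','scene']:
    p=shot(c,c+'9')
    for q in pots(p,'g'): print(uv(q[:2]),q.tolist())
```

```text
(array([575.3, -91. ]), np.float64(151.8), array([179.74,   0.39,  83.9 ]), 31.275, 0.04275384590080321)
[579.9 125.8] [0.59, 0.063, 0.072, 0.587, 0.063, 245.0, 259.265, 190.033]
[581.6  62.7] [0.585, -0.0, 0.073, 0.583, -0.002, 245.0, 282.637, 192.98]
[ 557.1 -316.1] [0.52, -0.374, 0.074, 0.519, -0.375, 271.0, 418.365, 221.391]
[ 476.8 -317.7] [0.44, -0.367, 0.074, 0.438, -0.363, 288.0, 416.962, 249.993]
[ 486.7 -316.7] [0.45, -0.367, 0.073, 0.456, -0.365, 239.0, 106.556, 215.423]
[ 565.1 -316.3] [0.528, -0.375, 0.072, 0.53, -0.374, 273.0, 101.092, 238.209]
```

Request:
{"api": "carry_out", "payload": {
  "rows": [
    [0.5,-50,-3,0,0],
    [0.5,-105,-7,0,0],
    [0.5,-160,-10,0,0],
    [0.5,-205,-13,0,0],
    [0.5,-223,-14,0,0],
    [0.5,-223,-14,0,0],
    [0.5,-223,-14,50,0],
    [0.5,-223,-14,85,0],
    [0.5,-223,-14,102,0],
    [0.5,-223,-14,102,0],
    [1,-223,-14,102,0],
    [1,-223,-14,102,0]
  ]
}}

```text
time_s: 32.88
position: [0.5239, -0.3774, 0.0537]
orientation: [179.6, 0.6, 83.5]
force: [-0.6, 0.5, 2.6]
grip_width: 0.0164
```

Request:
{"api": "carry_out", "payload": {
  "rows": [
    [1,0,0,0,0],
    [1,0,0,-45,0],
    [1,0,0,-90,0],
    [1,45,4,-97,-0.007],
    [1,95,7,-97,-0.007],
    [1,145,11,-97,-0.007],
    [1,195,15,-97,-0.007],
    [1,245,19,-97,-0.007],
    [1,290,22,-97,-0.007],
    [1,313,23,-97,-0.007],
    [1,313,23,-97,-0.007],
    [1,313,23,-70,-0.007]
  ]
}}

```text
time_s: 34.38
position: [0.5841, -0.0692, 0.1235]
orientation: [179.2, 0.7, 83.9]
force: [0.8, 0.1, -1.6]
grip_width: 0.0163
```

Request:
{"api": "carry_out", "payload": {
  "rows": [
    [1,0,-4,30,0],
    [1,0,-4,55,0],
    [1,0,-4,70,0],
    [1,0,-4,74,0],
    [1,0,-4,74,0],
    [0.5,0,-4,74,0],
    [0.5,0,-4,74,0],
    [0.5,0,-4,74,0],
    [0.5,0,-4,25,0],
    [0.5,0,-4,-27,0],
    [0.5,-50,-20,-27,0],
    [0.5,-100,-35,-27,0]
  ]
}}

```text
time_s: 35.88
position: [0.5391, -0.1655, 0.1527]
orientation: [179.0, 0.8, 84.0]
force: [1.3, -0.8, 0.3]
grip_width: 0.0424
```

Run:
```python
from h import *
print(now())
for c in ['top','scene']:
    p=shot(c,c+'10')
    for q in pots(p,'g'): print(uv(q[:2]),q.tolist())
```

```text
(array([ 553.7, -106.8]), np.float64(152.7), array([179.02,   0.8 ,  84.04]), 35.875, 0.04244768865417415)
[579.9 125.8] [0.59, 0.063, 0.073, 0.587, 0.063, 246.0, 259.244, 190.004]
[580.6  62.6] [0.584, -0.0, 0.073, 0.583, -0.002, 245.0, 282.694, 192.984]
[581.3  -8.8] [0.577, -0.071, 0.071, 0.576, -0.071, 251.0, 307.558, 196.155]
[ 476.8 -317.7] [0.44, -0.367, 0.074, 0.44, -0.368, 288.0, 416.962, 249.993]
[ 485.7 -316.8] [0.449, -0.367, 0.072, 0.457, -0.365, 241.0, 106.548, 215.473]
```

Last pot at (481.3, -317.3).

Request:
{"api": "carry_out", "payload": {
  "rows": [
    [0.5,-50,-18,0,0],
    [0.5,-100,-36,0,0],
    [0.5,-150,-54,0,0],
    [0.5,-190,-68,0,0],
    [0.5,-209,-74,0,0],
    [0.5,-209,-74,0,0],
    [0.5,-209,-74,50,0],
    [0.5,-209,-74,85,0],
    [0.5,-209,-74,102,0],
    [0.5,-209,-74,102,0],
    [1,-209,-74,102,0],
    [1,-209,-74,102,0]
  ]
}}

```text
time_s: 37.48
position: [0.4428, -0.3709, 0.0541]
orientation: [179.0, 1.0, 83.6]
force: [0.5, -0.2, 2.1]
grip_width: 0.0159
```

Request:
{"api": "carry_out", "payload": {
  "rows": [
    [1,0,0,0,0],
    [1,0,0,-45,0],
    [1,0,0,-90,0],
    [1,40,17,-97,-0.005],
    [1,85,36,-97,-0.005],
    [1,130,55,-97,-0.005],
    [1,175,74,-97,-0.005],
    [1,220,93,-97,-0.005],
    [1,246,104,-97,-0.005],
    [1,246,104,-97,-0.005],
    [1,246,104,-97,-0.005],
    [1,246,104,-70,-0.005]
  ]
}}

```text
time_s: 38.98
position: [0.5743, -0.1388, 0.1246]
orientation: [178.6, 1.1, 83.8]
force: [1.4, 0.2, -1.3]
grip_width: 0.0163
```

Request:
{"api": "carry_out", "payload": {
  "rows": [
    [1,1,-3,30,0],
    [1,1,-3,55,0],
    [1,1,-3,70,0],
    [1,1,-3,75,0],
    [1,1,-3,75,0],
    [0.5,1,-3,75,0],
    [0.5,1,-3,75,0],
    [0.5,1,-3,75,0],
    [0.5,1,-3,25,0],
    [0.5,1,-3,-27,0],
    [0.5,-40,-40,-45,0],
    [0.5,-60,-90,-80,0]
  ]
}}

```text
time_s: 40.48
position: [0.4771, -0.1876, 0.2025]
orientation: [178.7, 1.2, 83.8]
force: [-1.0, -1.1, 0.8]
grip_width: 0.0427
```

Run:
```python
from h import *
print(now())
for c in ['top','scene']:
    p=shot(c,c+'11')
    for q in pots(p,'g')+pots(p,'o'): print(uv(q[:2]),q.tolist())
    C=cloud(p);z=C[...,2];U=C[...,:2]@X;V=C[...,:2]@Y
    b=(U>.64)&(U<.72)&(abs(V-.03)<.07)&(z>.165)&(z<.21)&(p['img'].max(-1)<70)
    print('bar',b.sum(),[np.percentile(a[b],[5,50,95]).round(4) for a in (U,V,z)])
p=shot('top');cv2.imwrite('pics/top11c.png',cv2.resize(p['img'][110:300,100:450,::-1],None,fx=2.2,fy=2.2))
```

```text
(array([ 494.5, -135.4]), np.float64(202.5), array([178.7 ,   1.15,  83.79]), 40.475, 0.04272125192356904)
[580.8 126. ] [0.591, 0.063, 0.073, 0.585, 0.062, 245.0, 259.265, 190.033]
[581.6  62.7] [0.585, -0.0, 0.072, 0.583, -0.002, 246.0, 282.715, 193.012]
[581.3  -8.8] [0.577, -0.071, 0.072, 0.577, -0.071, 254.0, 307.543, 196.201]
[582.5 -76. ] [0.571, -0.138, 0.073, 0.569, -0.139, 256.0, 331.977, 200.0]
[411.1 450.6] [0.457, 0.404, 0.071, 0.457, 0.403, 284.0, 131.405, 231.88]
[421.4 383.3] [0.46, 0.336, 0.071, 0.46, 0.333, 274.0, 156.883, 231.584]
[428.8 323.8] [0.461, 0.276, 0.072, 0.46, 0.272, 285.0, 178.656, 232.105]
[ 450. -377.] [0.407, -0.423, 0.01, 0.411, -0.418, 295.0, 431.244, 262.868]
bar 185 [array([0.6739, 0.6789, 0.6841]), array([-0.022 ,  0.0287,  0.0782]), array([0.1728, 0.1889, 0.1922])]
[420.9 452.7] [0.467, 0.405, 0.07, 0.466, 0.404, 249.0, 408.193, 183.908]
[431.3 384.4] [0.47, 0.336, 0.071, 0.48, 0.331, 236.0, 383.339, 188.22]
[438.8 323.9] [0.471, 0.275, 0.072, 0.485, 0.271, 243.0, 361.099, 191.066]
[ 532.2 -281.6] [0.499, -0.337, 0.009, 0.498, -0.336, 4743.0, 121.703, 240.266]
bar 255 [array([0.6834, 0.687 , 0.6904]), array([-0.0204,  0.0285,  0.0792]), array([0.1722, 0.1878, 0.1913])]
```

View pics/top11c.png

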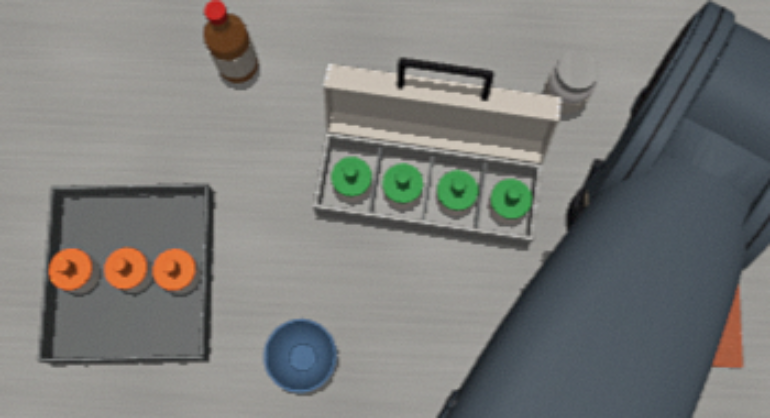

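Four greens in the wells (350–512, 180–198), three oranges in the tub, lid open. Next, grip the bar.

Request:
{"api": "carry_out", "payload": {
  "rows": [
    [0.5,15,17,-55,0],
    [0.5,50,57,-58,0],
    [0.5,85,97,-58,0],
    [0.5,120,137,-58,0],
    [0.5,150,172,-58,0],
    [0.5,165,189,-58,0],
    [0.5,165,189,-58,0],
    [0.5,165,189,-58,0]
  ]
}}

```text
time_s: 41.62
position: [0.6823, -0.0434, 0.2644]
orientation: [178.4, 1.3, 83.6]
force: [0.3, -1.0, -0.1]
grip_width: 0.0429
```

Request:
{"api": "carry_out", "payload": {
  "rows": [
    [0.5,0,-1,40,0],
    [0.5,0,-2,75,0],
    [0.5,0,-2,95,0],
    [0.5,0,-2,95,0],
    [0.5,0,-2,95,0],
    [1,0,-2,95,0],
    [1,0,-2,95,0],
    [1,0,-2,95,0],
    [1,0,-2,95,0]
  ],
  "squeeze": 30
}}

```text
time_s: 42.75
position: [0.6826, -0.0456, 0.1711]
orientation: [178.4, 1.3, 83.7]
force: [-2.9, -0.6, 5.7]
grip_width: 0.0086
```

Run:
```python
from h import *
print(now(),r.get_state()['force'])
for t in np.radians([103.2,93,83,73,63,53,43,33,25,18,12,7,3,0,-1]):
    b=t+np.radians(6.69);b0=np.radians(103.2+6.69)
    d=np.array([-146*np.cos(b)+146*np.cos(b0),146*np.sin(b)-146*np.sin(b0)])
    P,R,s=tool();w=np.array([*(X*d[0]),d[1]])
    print(round(np.degrees(t)),d.round(),(R.T@w).round())
```

```text
(array([683.6,  27.8]), np.float64(171.1), array([178.37,   1.29,  83.65]), 42.75, 0.008647371105393029) [-2.93653919 -0.63448616  5.66683048]
103 [0. 0.] [0. 0. 0.]
93 [-25.   7.] [ -0. -25.  -7.]
83 [-50.   9.] [ -0. -50. -10.]
73 [-76.   6.] [ -0. -76.  -8.]
63 [-100.   -0.] [  -0. -100.   -2.]
53 [-123.  -11.] [  -0. -124.    8.]
43 [-144.  -26.] [   0. -145.   22.]
33 [-162.  -44.] [   0. -163.   39.]
25 [-174.  -61.] [   1. -176.   56.]
18 [-182.  -76.] [   1. -184.   71.]
12 [-188.  -91.] [   1. -190.   85.]
7 [-192. -103.] [   2. -194.   97.]
3 [-194. -113.] [   2. -197.  107.]
0 [-195. -120.] [   2. -198.  115.]
-1 [-195. -123.] [   2. -198.  117.]
```

Bar gripped (8.6 mm). Lowering in two stages.

Request:
{"api": "carry_out", "payload": {
  "rows": [
    [1,0,-12,-4,0],
    [1,0,-25,-7,0],
    [1,0,-37,-9,0],
    [1,0,-50,-10,0],
    [1,0,-63,-10,0],
    [1,0,-76,-8,0],
    [1,0,-88,-6,0],
    [1,0,-100,-2,0],
    [1,0,-112,3,0],
    [1,0,-124,8,0],
    [1,0,-135,15,0],
    [1,0,-145,22,0]
  ]
}}

```text
time_s: 44.25
position: [0.5393, -0.0297, 0.1453]
orientation: [178.2, 1.2, 83.7]
force: [3.1, 1.9, -0.7]
grip_width: 0.0087
```

Run:
```python
from h import *
print(now(),r.get_state()['force'])
P,R,s=tool();p0=uv(P)
for t in np.radians([43,38,33,29,25,21,17,13,10,7,4,2,0]):
    b=t+np.radians(6.69)
    e=np.array([488.2,48.6])+[145-146*np.cos(b),146*np.sin(b)-17]; d=e-[p0[0],P[2]*1000]
    print(round(np.degrees(t)),(R.T@np.array([*(X*d[0]+Y*(29-p0[1])),d[1]])).round())
p=shot('scene');cv2.imwrite('pics/s12c.png',cv2.resize(p['img'][60:310,150:400,::-1],None,fx=2.4,fy=2.4))
```

```text
(array([539.4,  28.3]), np.float64(145.3), array([178.23,   1.23,  83.67]), 44.25, 0.008668245053062153) [ 3.1402396   1.87005282 -0.70258286]
43 [ 1. -1.  2.]
38 [  1. -10.  11.]
33 [  1. -19.  20.]
29 [  1. -26.  28.]
25 [  1. -32.  36.]
21 [  2. -37.  45.]
17 [  2. -42.  54.]
13 [  2. -46.  63.]
10 [  2. -48.  70.]
7 [  2. -50.  78.]
4 [  2. -52.  85.]
2 [  3. -53.  90.]
0 [  3. -54.  95.]
```

View pics/s12c.png

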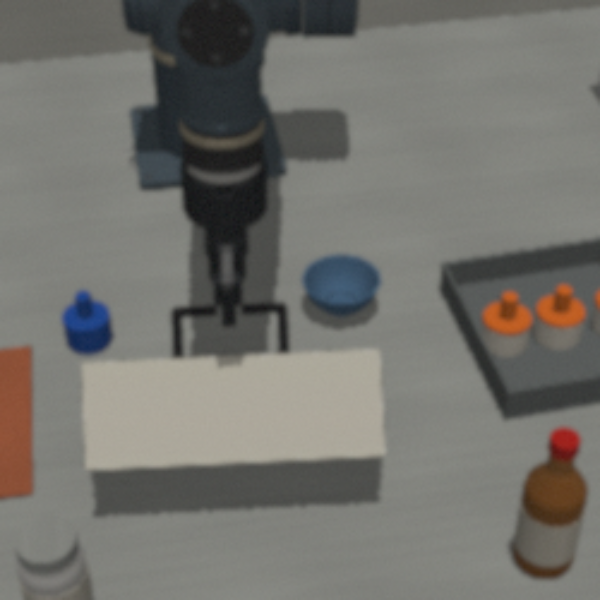

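The lid is half-way down and held at the bar (crop 230,310).

Request:
{"api": "carry_out", "payload": {
  "rows": [
    [1,1,-10,11,0],
    [1,1,-19,20,0],
    [1,1,-26,28,0],
    [1,1,-32,36,0],
    [1,2,-37,45,0],
    [1,2,-42,54,0],
    [1,2,-46,63,0],
    [1,2,-48,70,0],
    [1,2,-50,78,0],
    [1,2,-52,85,0],
    [1,3,-53,90,0],
    [1,3,-54,94,0]
  ]
}}

```text
time_s: 45.8
position: [0.4893, -0.024, 0.0527]
orientation: [178.0, 1.4, 83.7]
force: [-3.9, -2.9, 26.4]
grip_width: 0.0088
```

Request:
{"api": "carry_out", "payload": {
  "rows": [
    [1,0,0,2,0],
    [1,0,0,3,0],
    [1,0,0,3,0],
    [1,0,0,3,0]
  ]
}}

```text
time_s: 46.3
position: [0.4893, -0.024, 0.0529]
orientation: [178.0, 1.4, 83.7]
force: [-5.1, -0.3, 15.6]
grip_width: 0.0083
```

Run:
```python
from h import *
print(now(),r.get_state()['force'])
p=shot('scene');C=cloud(p);U=C[...,:2]@X;V=C[...,:2]@Y;z=C[...,2]
m=(abs(V-.03)<.12)&(U>.53)&(U<.64)&(z>.05)&(z<.2)&(p['img'].min(-1)>110)
for a in np.arange(.535,.635,.012):
    k=m&(abs(U-a)<.006);print(round(a,3),k.sum(),np.median(z[k]).round(4) if k.any() else 0)
```

```text
(array([489.1,  28.6]), np.float64(52.9), array([178.  ,   1.37,  83.68]), 46.3, 0.008256685240576364) [-5.10208743 -0.27170936 15.64235836]
0.535 149 0.0811
0.547 351 0.0814
0.559 367 0.0817
0.571 353 0.0816
0.583 383 0.0815
0.595 377 0.0817
0.607 390 0.0816
0.619 412 0.0819
0.631 355 0.0819
```

Closed and flat. Release and retreat.

Request:
{"api": "carry_out", "payload": {
  "rows": [
    [0.5,0,0,0,0],
    [0.5,0,0,0,0],
    [0.5,0,0,0,0],
    [0.5,0,0,-30,0],
    [0.5,0,0,-75,0],
    [0.5,0,0,-125,0],
    [0.5,0,-50,-150,0],
    [0.5,0,-90,-150,0],
    [0.5,0,-90,-150,0],
    [0.5,0,-90,-150,0]
  ]
}}

```text
time_s: 47.6
position: [0.3954, -0.01, 0.1991]
orientation: [178.0, 1.4, 83.7]
force: [0.1, -0.4, 0.4]
grip_width: 0.0425
```

Run:
```python
from h import *
print(now(),r.get_state()['force'])
for c in ['scene','top']:
    p=shot(c,c+'13');C=cloud(p);U=C[...,:2]@X;V=C[...,:2]@Y;z=C[...,2]
    m=(abs(V-.03)<.12)&(U>.53)&(U<.64)&(z>.05)&(z<.2)&(p['img'].min(-1)>90)
    print(c,[float(np.median(z[m&(abs(U-a)<.006)]).round(4)) for a in (.545,.583,.62)])
    print([q.tolist() for q in pots(p,'g')],[uv(q[:2]).tolist()+[float(q[2])] for q in pots(p,'o')])
```

```text
(array([394.1,  32.4]), np.float64(199.1), array([178.  ,   1.36,  83.68]), 47.6, 0.04252260800755914) [ 0.07897882 -0.42897229  0.43953021]
scene [0.0817, 0.0817, 0.0818]
[] [[419.9, 452.6, 0.07], [430.3, 384.3, 0.071], [437.6, 325.8, 0.071], [532.2, -281.6, 0.009]]
top [0.0824, 0.0824, 0.0826]
[] [[513.3, -283.6, 0.01], [411.1, 450.6, 0.071], [422.4, 383.5, 0.072], [429.8, 323.9, 0.072]]
```

View pics/scene13.png

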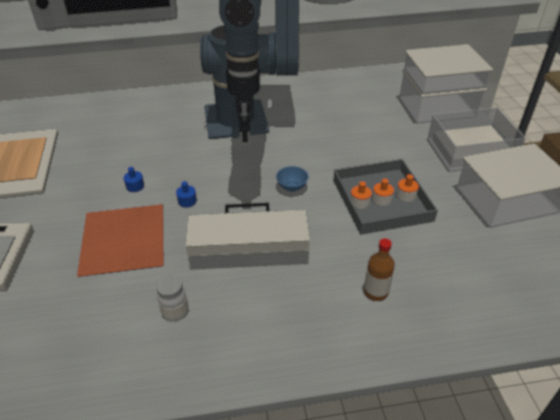

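The lid is shut at (248,235), the three oranges stand in the tub, the board is empty, and the bystanders are where they were. I'm handing in the job.

```bash
python3 -c "
from bench import r
print(r.sign_off())"
```

```text
the job is handed in; nothing more can be done
None
```

The caddy is restocked and I handed the job in at about 48 s on the robot's clock; the hand-in reported no verdict. I opened the lid to its stop and moved the three empties into the tub. I then put the four fresh pots in the four wells and lowered the lid with the bar gripped all the way down.

Last checks:
- **Lid:** its top is level at about 82 mm, the closed height, in both cameras.
- **Empty pots:** all three stand upright in the tub, with knob tops at about 71 mm.
- **Fresh pots:** before closing, all four stood upright, one to a well. The one in the leftmost well sits about 5 mm off centre, close to the divider. I could not see them again once the lid was shut.
- **Robot and bystanders:** the gripper is clear of everything. The bottle, jar and bowl look unmoved in the last picture, which I judged by eye only.
- **Anomalies:** the tool ended tilted about 2°, which did no harm, and pressing the lid shut peaked at about 26 N on the wrist. I saw none of the fresh pots knocked aside. No check failed.

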